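# Jack up the sagging sample tray and hold it

## Task

The sample tray on the bench stand has lost its front legs and sags; raise its front so that a colleague can refit them. Stand the small toe jack flat on the bench with its round saddle centred under the lift pad of the tray's round-ended lug (the one with the raised ring, not the plain square lug), then pump the jack's handle: one full stroke down that lifts the tray, let the handle and tray come all the way back, then push the handle fully down again. Finish while still holding the handle down, with the tray raised and carried by the jack alone and the other things on the bench left where they are.

Things in the scene. Friction and masses are not known exactly. Their poses are not given: they have to be found in the camera images.
- stand: Fixed stand, 250 mm wide, with a grey tray hinged at its far (+x) edge. Origin on the bench; -x is its front. Frame (12 mm high) from x +40 mm, at |y| 114..136. The tray's front edge is at x -5; two flat lugs, 32 wide, 10 thick, reach 60 mm out of it: lift lug at y +55, round end, raised ring on top, pad below; plain square lug at y -55. Pots fixed in the tray reach 160 mm up.
- lift_pad (a point): Centre of the lower face of the rubber pad (24 mm across, 8 mm tall) under the round-ended lug: at x -50, y +55 mm of the stand, 42 mm above the bench while the tray sags, about 61 with the tray level (a full stroke of the jack). About 7 N raise it; 280 mm from the hinge. Site z up. Lug top 18 mm above this point; lug ends 16 mm in front of it.
- jack: Loose metal toe jack, 0.8 kg. Origin at the centre of the underside of its flat base (215 long in x, 70 wide, 8 mm thick); z up, +x towards the saddle, -x towards the pump handle. The aluminium housing block over the origin (44 mm in x, 36 in y, top 60 mm up) is gripped from above across y; it balances there. May be lifted or slid.
- saddle_top (a point): Centre of the upper face of the jack's round flat saddle (38 mm across): at x +82, y 0 of the jack, 32 mm above its underside when down; pumping raises it straight up by up to 30 mm (54.5 mm per rad of handle); it meets the pad, 10 mm above, at a handle value of about 0.2.
- handle_pad (a point): Centre of the top face of the flat metal pad (44 long, 36 wide, 10 mm thick) at the handle's end, pushed down from above with closed fingertips. From the jack's origin: x -99, z 99 mm when up; x -114, z 47 when fully down. It swings on a pivot at x -14, z 46, 100 mm away.
- pump (a joint): Pump handle, rad: 0 = up (raised 0.5 rad above level), 0.55 = fully down at its stop. A spring of about 2 to 4 N at the pad brings it back up when released; pushing it down with the tray on the saddle takes about 8 N.
- beaker: Empty clear plastic beaker, 84 mm across, 115 mm tall, standing on the bench; origin at the centre of its underside. Leave it alone.
- pot_a: Small clear capped sample pot with a paper band, 38 mm across, 55 mm tall, standing in front of the stand; origin at the centre of its underside. Leave it alone.
- pot_b: Small white capped sample pot, 38 mm across, 55 mm tall, standing to the left of the stand; origin at the centre of its underside. Leave it alone.
- dropper: Amber dropper bottle, 32 mm across, 85 mm tall; origin at the centre of its underside. Leave it alone.
- wash: White bottle, 60 mm across, 150 mm tall; origin at the centre of its underside. Leave it alone.
- syringe: Empty plastic syringe without needle, lying along its x, about 130 mm long, 22 mm high; origin under its barrel. Leave it alone.
- spoon: Small spoon lying along its x, 150 mm long; origin under its middle. Leave it alone.
Mind the look-alikes: they are no part of the job. Leave any red or turquoise look-alike of the jack alone.

How it is judged:
By the outcome, as a careful person would: the job done as asked, in the order asked, and still so for the second after the job is handed in, while the arm keeps its last pose, push and grip.
It also fails if it takes over 64 s, if anything falls off the work surface, if the arm or the gripper's body presses on something with over 40 N, if the wrist force passes 120 N, or if a joint passes its speed limit or range.

## Robot

A 7-joint arm with a two-finger parallel gripper is mounted at the origin on the work surface. World frame = base frame: x ahead of the robot, y to its left, z up, the work surface at z = 0. Lengths are in mm, angles in rad, forces in N, time in s.
With the tool pointing down it reaches from about 400 to 750 mm from the base axis. Payload 19.5 kg.
Tool frame: the origin (TCP) lies at the very end of the fingers, on their centre line; the grasp point (between the pads) lies 19 mm behind it; z points along the fingers, x is the direction in which the jaws open and shut, and the axes are right-handed (so a half turn about z gives the same grasp; the last joint's range is limited). The gripper opens to 85 mm and grips with 20 to 120 N. Pads are 22 mm wide; open, the fingers measure 114 mm over their backs; the gripper's body (76 mm by 85 mm) begins 54 mm behind the grasp point. The pads swing forward as they close: fully open they stand 13 mm farther back than shut.
Start: joints at [1.196, 0.707, -0.028, 1.485, 0.022, 0.951, -0.075], TCP at [187.839, -543.426, 231.268] pointing down, gripper open.
Joint ranges: [-2.71, 2.71], [-0.32, 2.16], [-1.57, 1.52], [0, 2.45], [-1.46, 4.6], [0, 2.02], [-2.83, 2.83]. Speed limits (rad/s): [1.89, 1.89, 2.57, 2.57, 3.01, 3.01, 3.01].

## Interface

Orientations are given as a unit quaternion [w, x, y, z].
In Python, from station import arm gives the robot as it stands.
- The arm moves only by the tool play_rows, never from a script. Its argument "increments" is one flat list of numbers, 7 for each row, row after row: the shift along the tool's x, y, z in mm, then the turn, a rotation vector about the tool's x, y, z in degrees, then the finger opening in mm, from 0 to 85.4. A call has 1 to 12 rows; each row is the pose to reach, as a shift and turn from the pose measured when the call began, along the tool's axes at that moment; what a row does not reach only later rows make up. A row lasts 1/8 s, in which the tool goes at most 62.5 mm and 10.7 degrees, less where a joint would pass 70% of its speed; a pose out of reach is approached as far as the arm can. A call with a gripper value outside its range is refused whole. The fingers move at their own pace and stop on an object; the grip force is fixed at half the most. Time passes only in rows, so rows that repeat a pose let the fingers close. It gives the time, the measured TCP pose, the force and the opening at its end, in the units of the state.
- arm.get_state(): the state, without advancing time (a new reading comes with each control period).
- arm.get_image(name): name is "scene" or "top" or "wrist"; returns a dict with "frame" (420x560x3 uint8, blue, green, red), "z_map" (420x560 float32, mm along the optical axis (not along the pixel's ray), 0 where there is no reading), "mtx" (3x3 intrinsics, pixels), "eye" and "rotation" of the camera in the world. Camera axes: x right, y up, looking along -z (the intrinsics and any distortion apply to the point x, -y, -z); pixel columns grow to the right and rows downward; lengths in mm; the calibration is good to about 2 mm. A picture is of the moment at which its call begins.
- arm.finish_job(): hands the job in, once; it reports no verdict.
The state is a dict: "time_s": time; "q": joint angles; "qd": joint speeds; "joint_efforts": joint torques, N m; "tool_pos": TCP position; "eef_rot": TCP orientation; "contact_force": force on the tool from outside, world axes, zero at the start; "torque": the same for the moment, N m; "width": finger opening in mm.
Only numpy, scipy, OpenCV 4.12 (cv2) and the standard library are available. Lean on these libraries where they do the work, as an engineer would, in place of code of your own. Each camera call takes 0.05 s, during which the arm holds its last target. There are 200 camera calls.

## Working session

There is one attempt and no reset: what is moved stays moved. The work goes in short steps, Python scripts to look and compute and a tool call to move; the robot and the scene stay as the last step left them, time stands still between calls to the robot, and variables do not carry over. Pictures are saved under pics/ and viewed, about 8 in all and at most 12, crops included, and the job is handed in when it is done.

Besides the shell and the picture viewer there is one more tool, called after ">>>" by a JSON object that holds its "api" and its "payload", one argument or row to a line. play_rows: Moves the arm, as the interface text tells. Its arguments: {"type":"object","properties":{"increments":{"type":"array","items":{"type":"number"}}},"required":["increments"]}

```bash
mkdir -p pics; ls; cat > h.py <<'E'
import numpy as np, cv2
from station import arm
from scipy.spatial.transform import Rotation as R
def grab(n):
    d=arm.get_image(n); np.savez(f'{n}.npz',**{k:np.array(v) for k,v in d.items()}); return d
def load(n): return dict(np.load(f'{n}.npz'))
def rot(d):
    r=np.array(d['rotation'],float)
    return r if r.shape==(3,3) else R.from_quat(r[[1,2,3,0]]).as_matrix()
def cloud(d):
    z=d['z_map'].astype(float); K=d['mtx']; v,u=np.mgrid[:z.shape[0],:z.shape[1]]
    p=np.stack([(u-K[0,2])/K[0,0]*z,-(v-K[1,2])/K[1,1]*z,-z],-1)
    p=p@rot(d).T+d['eye']; p[z==0]=np.nan; return p
def ray(d,u,v,h):  # pixel at known height
    K=d['mtx']; r=rot(d)@np.array([(u-K[0,2])/K[0,0],-(v-K[1,2])/K[1,1],-1]); e=np.array(d['eye'],float)
    return e+r*(h-e[2])/r[2]
E
python3 - <<'E'
from h import *
for n in ['scene','top']:
    d=grab(n); print(n,[ (k,np.array(v).shape) for k,v in d.items()],d['mtx'],d['eye'],rot(d))
    cv2.imwrite(f'pics/{n}1.png',cv2.resize(d['frame'],(784,588)))
print(arm.get_state())
E
```

```text
pics
scene [('frame', (420, 560, 3)), ('z_map', (420, 560)), ('mtx', (3, 3)), ('eye', (3,)), ('rotation', (4,))] [[385.15782558   0.         280.98753112]
 [  0.         385.15782558 211.54480801]
 [  0.           0.           1.        ]] [1310.87625209  355.04762308  928.59161289] [[-0.30710947 -0.64729505  0.69763378]
 [ 0.95156344 -0.220044    0.21472692]
 [ 0.01451845  0.72978748  0.6835199 ]]
top [('frame', (420, 560, 3)), ('z_map', (420, 560)), ('mtx', (3, 3)), ('eye', (3,)), ('rotation', (4,))] [[453.52178733   0.         279.21160095]
 [  0.         453.52178733 203.18088907]
 [  0.           0.           1.        ]] [ 370.85668728   96.49220994 1443.00460049] [[ 0.016978    0.99841865 -0.05359057]
 [-0.99955342  0.01826667  0.02364909]
 [ 0.02459061  0.05316513  0.99828291]]
{'time_s': 0.1, 'q': array([ 1.19628171,  0.7070408 , -0.02760482,  1.48492127,  0.02199815,
        0.95092286, -0.0755034 ]), 'qd': array([ 0.00058614, -0.00169708,  0.00060731, -0.00170152,  0.00094227,
        0.00011368,  0.00163948]), 'joint_efforts': array([ 1.62244232e-03, -8.84293270e+01,  1.23701289e+00, -2.36450154e+01,
        1.71030534e-02,  5.15326654e-03, -1.04637903e-05]), 'tool_pos': array([ 187.77493755, -543.23128022,  230.88159961]), 'eef_rot': array([-2.72054328e-04,  8.14459936e-01, -5.80219586e-01, -4.13432607e-04]), 'contact_force': array([-0.26398441,  0.65350485, -0.36076421]), 'torque': array([ 0.0426996 , -0.03483414, -0.0154741 ]), 'width': 85.3202067099693}
```

View pics/top1.png

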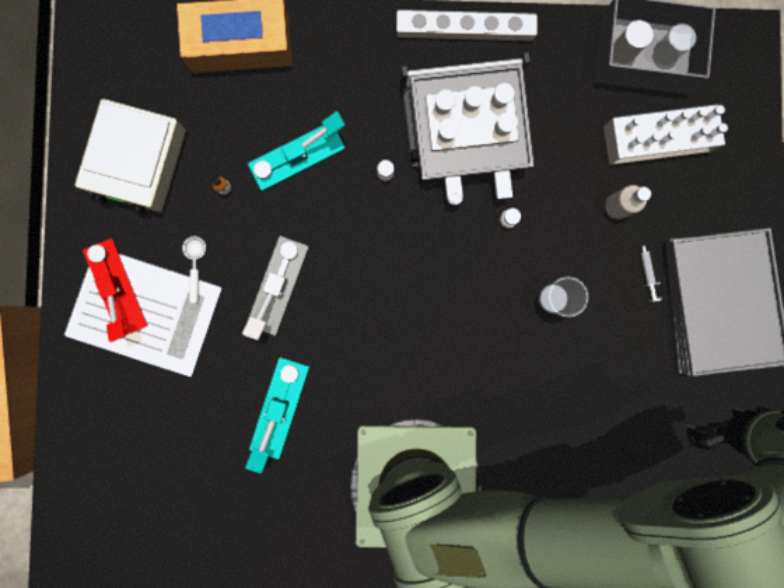

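View pics/scene1.png

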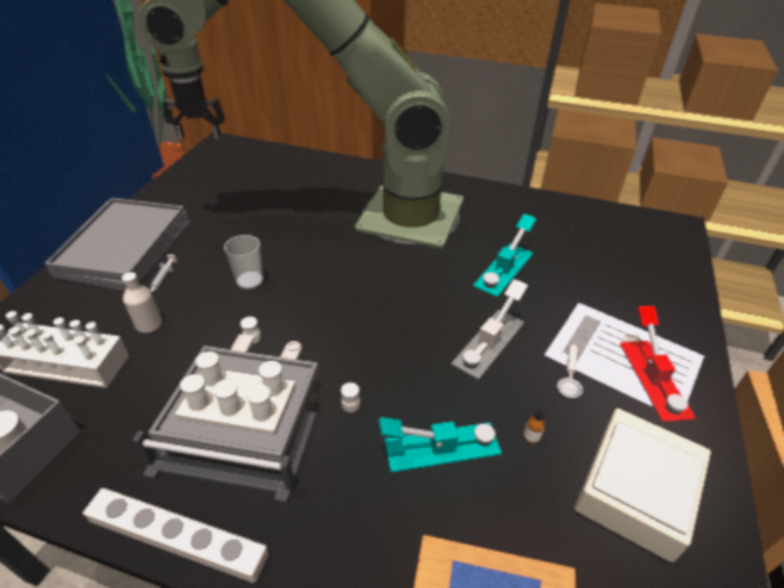

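The top view shows the grey jack: saddle (289,249), housing (274,285) and handle pad (254,327). The stand's round lug ends near (454,200) and the square lug is at (503,185). pot_a is at (511,217) and pot_b at (385,170). I'll enlarge both areas.

```bash
python3 - <<'E'
from h import *
d=load('top')
a=d['frame'][160:250,165:230]; b=d['frame'][110:170,265:385]
A=cv2.resize(a,None,fx=6,fy=6,interpolation=cv2.INTER_CUBIC)[:540]
B=cv2.resize(b,None,fx=3.3,fy=3.3,interpolation=cv2.INTER_CUBIC)
C=np.zeros((540,390+B.shape[1],3),np.uint8); C[:,:390]=A; C[:B.shape[0],390:]=B
print(C.shape); cv2.imwrite('pics/crop1.png',C)
E
```

```text
(540, 786, 3)
```

View pics/crop1.png

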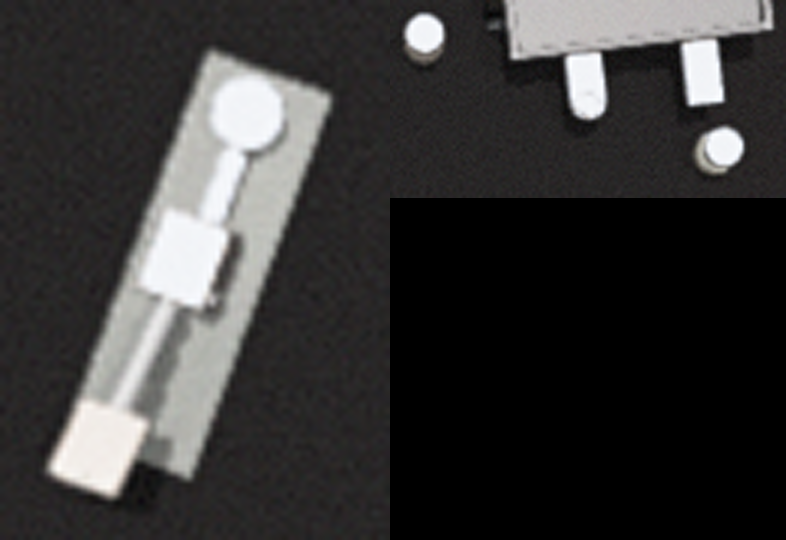

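```bash
python3 - <<'E'
from h import *
d=load('top'); P=cloud(d)
A=lambda x,y:(165+(x+.5)/6-.5,160+(y+.5)/6-.5); B=lambda x,y:(265+(x-390+.5)/3.3-.5,110+(y+.5)/3.3-.5)
for n,(u,v),h in [('saddle',A(247,113),32),('house',A(183,257),60),('handle',A(98,448),99),
 ('baseFL',A(210,50),8),('baseFR',A(332,97),8),('baseRR',A(193,480),8),
 ('ring',B(588,102),60),('tip',B(589,120),60),('lugL',B(567,57),60),('lugR',B(604,55),60),('sqL',B(688,105),60),('sqR',B(723,103),60),('sqrootL',B(682,43),60),
 ('trayFL',B(512,58),65),('trayFR',B(772,28),65),('potb',B(425,32),55),('pota',B(723,145),55)]:
    iu,iv=int(round(u)),int(round(v)); print(n,ray(d,u,v,h)[:2].round(1),'depth pt',P[iv,iu].round(1))
# housing/saddle masks by height
def blob(u,v,lo,hi,r):
    q=P[int(v)-r:int(v)+r,int(u)-r:int(u)+r].reshape(-1,3); q=q[(q[:,2]>lo)&(q[:,2]<hi)]; return q.mean(0).round(1),len(q),(q.min(0)+q.max(0))/2
print(blob(*A(247,113),25,40,8)); print(blob(*A(183,257),52,68,9)); print(blob(*A(98,448),85,110,9))
E
```

```text
saddle [519.6 293.1] depth pt [521.4 292.9  27.9]
house [442.7 319.6] depth pt [443.9 319.7  61.4]
handle [346.2 352.3] depth pt [346.9 352.4  97.5]
baseFL [555.2 316.8] depth pt [556.4 317.2  -3.6]
baseFR [531.5 251.9] depth pt [531.3 252.2   2.9]
baseRR [328.6 319.7] depth pt [327.2 319.5   3.7]
ring [641.1 -73.2] depth pt [639.2 -73.9  62.8]
tip [624.2 -74.3] depth pt [626.5 -76.   47.4]
lugL [683.2 -53. ] depth pt [682.6 -52.   61.2]
lugR [685.8 -87.7] depth pt [702.3 -98.3  -7.3]
sqL [ 640.3 -167.1] depth pt [ 644.  -169.4   48.5]
sqR [ 642.9 -200. ] depth pt [ 654.6 -214.7   -1.7]
sqrootL [ 698.9 -161. ] depth pt [ 699.3 -161.7   53.9]
trayFL [679.9  -1.1] depth pt [677.4  -1.2  79.6]
trayFR [ 713.8 -244.6] depth pt [ 711.8 -241.    74.5]
potb [705.   80.3] depth pt [706.2  81.1  54.3]
pota [ 604.1 -201.4] depth pt [ 603.  -202.9   54.2]
(array([518.4, 292. ,  31.9]), 113, array([518.19016952, 291.00930683,  32.09186262]))
(array([440.8, 318.2,  59.1]), 176, array([442.4187422 , 319.26407685,  59.89634224]))
(array([346.4, 350.9,  98.6]), 169, array([347.27680711, 353.05978983,  97.73106689]))
```

```bash
cat >> h.py <<'E'
def plan(wps):
    """wps: list of (x,y,z,heading_deg of tool x); tool straight down. prints tool-frame rows"""
    s=arm.get_state(); q=np.array(s['eef_rot']); R0=R.from_quat(q[[1,2,3,0]]); p=np.array(s['tool_pos'])
    for w in wps:
        t=np.radians(w[3]); X=np.array([np.cos(t),np.sin(t),0]); Z=np.array([0,0,-1.]); M=np.stack([X,np.cross(Z,X),Z],1)
        print((R0.inv().apply(np.array(w[:3])-p)).round(1), np.degrees((R0.inv()*R.from_matrix(M)).as_rotvec()).round(1))
def st():
    s=arm.get_state(); q=np.array(s['eef_rot']); X=R.from_quat(q[[1,2,3,0]]).as_matrix()
    print('t',round(s['time_s'],2),'pos',s['tool_pos'].round(1),'head',np.degrees(np.arctan2(X[1,0],X[0,0])).round(2),'z',X[:,2].round(3),'F',s['contact_force'].round(1),'w',round(s['width'],1),'q',s['q'].round(2))
E
python3 -c "
from h import *
plan([(300,-480,250,-20),(420,-350,270,20),(500,-200,270,45),(540,-80,270,71)])"
```

```text
[ -23.1 -126.7  -19.1] [ -0.    0.1 -50.9]
[-106.8 -282.6  -39. ] [ -0.    0.  -90.9]
[-222.4 -407.2  -38.9] [-1.000e-01  0.000e+00 -1.159e+02]
[-322.8 -484.2  -38.8] [-1.000e-01  0.000e+00 -1.419e+02]
```

>>> {"api": "play_rows", "payload": {
  "increments": [-10, -60, -10, 0, 0, -10, 85, -23, -127, -19, 0, 0, -20, 85, -60, -200, -30, 0, 0, -30, 85, -107, -283, -39, 0, 0, -40, 85, -160, -340, -39, 0, 0, -50, 85, -222, -407, -39, 0, 0, -60, 85, -270, -445, -39, 0, 0, -70, 85, -323, -484, -39, 0, 0, -80, 85, -323, -484, -39, 0, 0, -90, 85, -323, -484, -39, 0, 0, -100, 85, -323, -484, -39, 0, 0, -110, 85, -323, -484, -39, 0, 0, -120, 85]
}}

```text
time_s: 1.6
tool_pos: [539.7, -79.5, 269.9]
eef_rot: [-0.001, 0.908, 0.418, -0.0]
contact_force: [-0.8, -0.2, -0.6]
width: 85.2
```

>>> {"api": "play_rows", "payload": {
  "increments": [0, 0, 0, 0, 0, -10, 85, 0, 0, 0, 0, 0, -20, 85, 0, 0, 0, 0, 0, -22, 85, 0, 0, 0, 0, 0, -22, 85]
}}

```text
time_s: 2.1
tool_pos: [539.6, -79.5, 269.8]
eef_rot: [-0.001, 0.813, 0.583, -0.0]
contact_force: [-0.2, -0.3, -0.5]
width: 84.9
```

```bash
python3 - <<'E'
from h import *
st(); d=grab('wrist'); print(d['eye'],rot(d)); cv2.imwrite('pics/w1.png',cv2.resize(d['frame'],(784,588),interpolation=cv2.INTER_CUBIC))
E
```

```text
t 2.1 pos [539.6 -79.5 269.8] head 71.27 z [-0.001  0.001 -1.   ] F [-0.2 -0.3 -0.5] w 84.9 q [ 0.44  0.68 -0.69  1.52  0.47  1.11  0.89]
[465.72008323 -54.90733627 412.86866659] [[ 0.32139546 -0.90235032 -0.2871739 ]
 [ 0.94694375  0.30676499  0.09587894]
 [ 0.00157851 -0.30275259  0.95306788]]
```

View pics/w1.png

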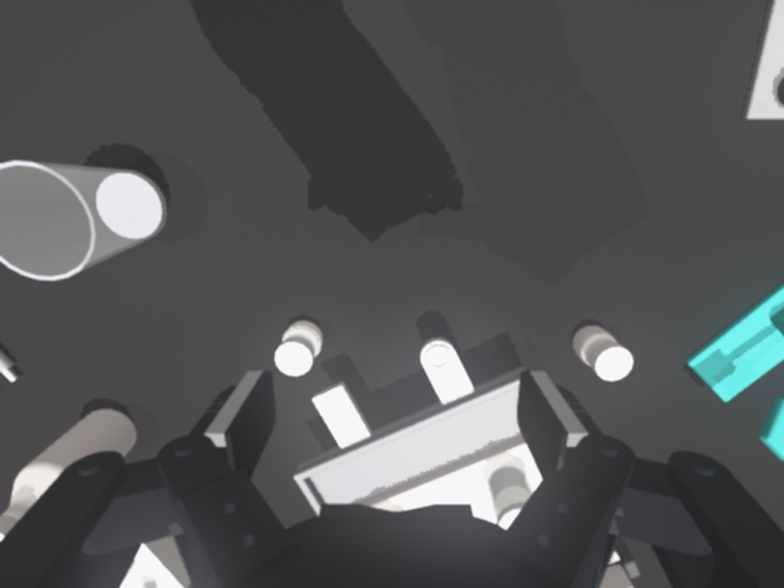

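The wrist view shows the round lug's tip and ring near (438,345), the square lug's end at about (328,393), pot_a (295,355) and pot_b (612,360). I'll enlarge the lugs and measure them.

```bash
python3 - <<'E'
from h import *
d=load('wrist'); 
cv2.imwrite('pics/w1c.png',cv2.resize(d['frame'][235:345,205:385],None,fx=4.4,fy=4.4,interpolation=cv2.INTER_CUBIC))
E
```

```text
(no output)
```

View pics/w1c.png

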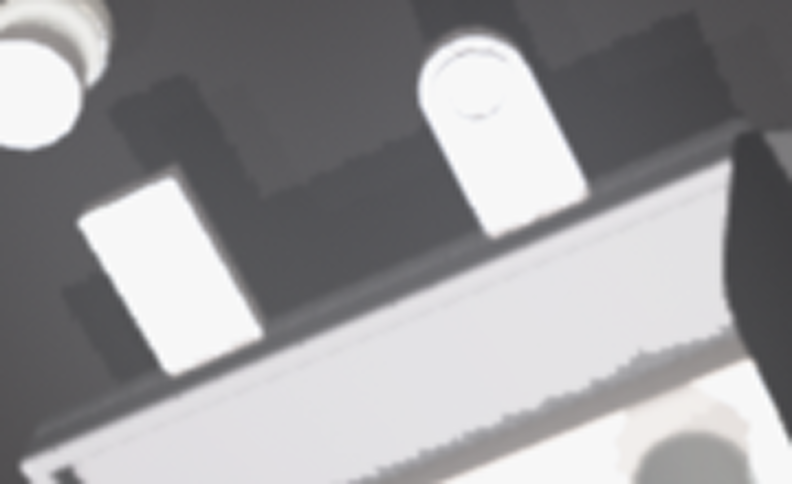

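```bash
python3 - <<'E'
from h import *
d=load('wrist'); C=lambda x,y:(205+(x+.5)/4.4-.5,235+(y+.5)/4.4-.5)
g=lambda x,y,h:ray(d,*C(x,y),h)[:2]
L={k:g(*a) for k,a in dict(ring=(475,84,61),tip=(470,34,59),l0=(418,90,60),l1=(488,238,63),r0=(522,60,60),r1=(588,192,63),s0=(78,221,59),s1=(178,175,59),s2=(262,333,63),s3=(172,377,63)).items()}
for k,v in L.items(): print(k,v.round(1))
an=lambda a,b:np.degrees(np.arctan2(*(L[b]-L[a])[::-1])).round(2)
print('dirs',an('l0','l1'),an('r0','r1'),an('s0','s3'),an('s1','s2'),'tip',an('s1','s0'),an('s3','s2'), 'roots',an('s3','l1'),an('s2','r1'))
P=cloud(d); u,v=C(475,110);print(P[int(v)-3:int(v)+4,int(u)-3:int(u)+4].mean((0,1)))
d=load('top');P=cloud(d)
E
```

```text
ring [640.6 -72.9]
tip [625.9 -69.7]
l0 [637.5 -89.4]
l1 [689.8 -84.1]
r0 [638.1 -57.8]
r1 [684.4 -51.3]
s0 [ 646.5 -200.6]
s1 [ 641.6 -166.3]
s2 [ 699.5 -160. ]
s3 [ 705.6 -192.2]
dirs 5.76 7.99 8.12 6.12 tip -81.85 100.8 roots 98.32 97.91
[646.8968328  -75.75381985  62.25480209]
```

```bash
python3 -c "
from h import *
plan([(545,60,260,71),(500,200,240,71),(442,319,200,71)])"
```

```text
[133.8 -39.7   9.9] [-0.1 -0.   0.3]
[ 251.9 -127.3   30.1] [-0.1 -0.   0.3]
[ 346.  -220.4   70.3] [-0.1 -0.   0.3]
```

>>> {"api": "play_rows", "payload": {
  "increments": [60, -18, 4, 0, 0, 0, 85, 120, -38, 9, 0, 0, 0, 85, 170, -65, 15, 0, 0, 0, 85, 215, -100, 22, 0, 0, 0, 85, 255, -130, 32, 0, 0, 0, 85, 300, -175, 50, 0, 0, 0, 85, 346, -220, 70, 0, 0, 0.3, 85, 346, -220, 70, 0, 0, 0.3, 85, 346, -220, 70, 0, 0, 0.3, 85, 346, -220, 70, 0, 0, 0.3, 85]
}}

```text
time_s: 3.4
tool_pos: [443.4, 317.7, 200.6]
eef_rot: [-0.0, 0.815, 0.579, 0.0]
contact_force: [-0.7, -0.2, -0.4]
width: 85.1
```

```bash
python3 - <<'E'
from h import *
st(); d=grab('wrist'); cv2.imwrite('pics/w2.png',cv2.resize(d['frame'],(784,588),interpolation=cv2.INTER_CUBIC))
E
```

```text
t 3.4 pos [443.4 317.7 200.6] head 70.81 z [-0.     0.001 -1.   ] F [-0.7 -0.2 -0.4] w 85.1 q [-0.38  0.75 -0.59  1.63  0.5   0.92  0.09]
```

View pics/w2.png

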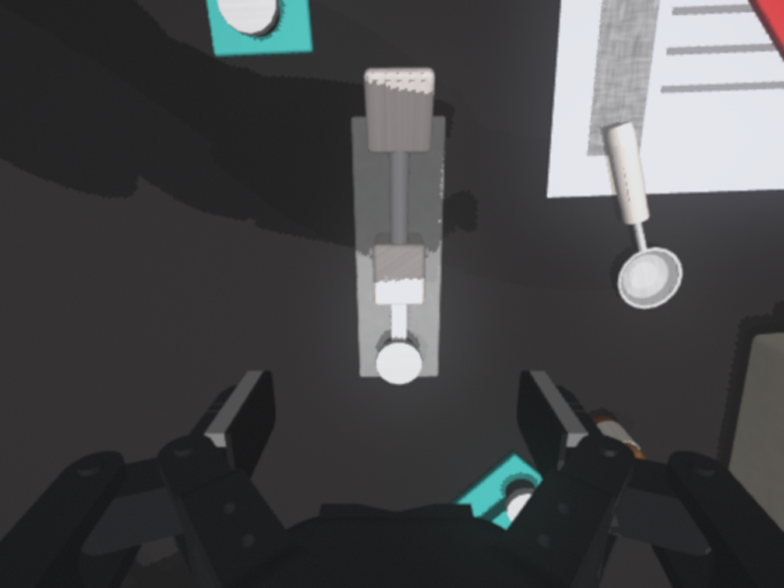

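```bash
python3 - <<'E'
from h import *
d=load('wrist'); g=lambda x,y,h:ray(d,(x+.5)/1.4-.5,(y+.5)/1.4-.5,h)[:2]
for n,a in dict(hb=(399,245,60),hf=(400,304,60),hl=(374.5,290,60),hr=(424.5,290,60),sad=(399,362,32),pt=(400,69,99),bfL=(360,377,8),bfR=(438,376,8),brL=(352,117,8),brR=(445,117,8)).items(): print(n,g(*a).round(1))
E
python3 -c "
from h import *
plan([(442,319,90,71),(442,319,30,71)])"
```

```text
hb [423.1 327.1]
hf [463.4 313.9]
hl [447.7 300.3]
hr [459.3 333.5]
sad [519.8 293.9]
pt [328.3 360. ]
bfL [533.9 252.5]
bfR [555.8 318.4]
brL [331.4 322.7]
brR [353.9 387.3]
[  0.7  -1.6 110.6] [-0.  -0.  -0.2]
[  0.7  -1.5 170.6] [-0.  -0.  -0.2]
```

>>> {"api": "play_rows", "payload": {
  "increments": [2, -1, 50, 0, 0, -0.2, 85, 2, -1, 100, 0, 0, -0.2, 85, 2, -1, 140, 0, 0, -0.2, 85, 2, -1, 171, 0, 0, -0.2, 85, 2, -1, 171, 0, 0, -0.2, 85, 2, -1, 171, 0, 0, -0.2, 30, 2, -1, 171, 0, 0, -0.2, 30, 2, -1, 171, 0, 0, -0.2, 30, 2, -1, 171, 0, 0, -0.2, 30, 2, -1, 171, 0, 0, -0.2, 30, 2, -1, 171, 0, 0, -0.2, 30, 2, -1, 171, 0, 0, -0.2, 30]
}}

```text
time_s: 4.95
tool_pos: [443.4, 320.0, 30.7]
eef_rot: [-0.0, 0.814, 0.581, 0.001]
contact_force: [-1.8, -3.4, 14.2]
width: 35.2
```

```bash
python3 -c "
from h import *
st()
plan([(442,319,70,71)])"
```

```text
t 4.95 pos [443.4 320.   30.7] head 71.0 z [ 0.001  0.001 -1.   ] F [-1.8 -3.4 14.2] w 35.2 q [-0.47  1.   -0.41  1.75  0.7   0.54 -0.09]
[ -1.4  -1.  -39.3] [ 0.  -0.1 -0. ]
```

>>> {"api": "play_rows", "payload": {
  "increments": [0, 0, -5, 0, 0, 0, 20, 0, 0, -20, 0, 0, 0, 20, 0, 0, -45, 0, 0, 0, 20, 0, 0, -60, 0, 0, 0, 20, 0, 0, -60, 0, 0, 0, 20]
}}

```text
time_s: 5.58
tool_pos: [443.7, 320.1, 91.6]
eef_rot: [-0.0, 0.814, 0.581, 0.001]
contact_force: [0.4, -0.7, -8.0]
width: 35.0
```

```bash
python3 - <<'E'
from h import *
st()
t=np.radians(7.5); c=np.array([np.cos(t),np.sin(t)])
for back in (70,70,0): print((np.array([641.5,-73.1])-(82+back)*c).round(1))
plan([(500,200,95,80),(500,50,95,90),(489,-94,95,97.5)])
E
```

```text
t 5.58 pos [443.7 320.1  91.6] head 70.98 z [ 0.002  0.002 -1.   ] F [ 0.4 -0.7 -8. ] w 35.0 q [-0.43  0.9  -0.48  1.73  0.63  0.67 -0.03]
[490.8 -92.9]
[490.8 -92.9]
[560.2 -83.8]
[-95.2  92.3  -3.5] [ 0.1 -0.1 -9. ]
[-237.   141.2   -3.7] [  0.1  -0.1 -19. ]
[-376.7  177.8   -4. ] [  0.1  -0.1 -26.5]
```

>>> {"api": "play_rows", "payload": {
  "increments": [-35, 35, -3, 0, 0, -3, 20, -70, 65, -3, 0, 0, -6, 20, -105, 95, -3, 0, 0, -9, 20, -145, 110, -3, 0, 0, -12, 20, -190, 125, -3, 0, 0, -15, 20, -235, 140, -3, 0, 0, -18, 20, -275, 152, -3, 0, 0, -21, 20, -315, 164, -3, 0, 0, -24, 20, -350, 173, -3, 0, 0, -26, 20, -376, 179, -3, 0, 0, -26.5, 20, -376, 179, -3, 0, 0, -26.5, 20, -376, 179, -3, 0, 0, -26.5, 20]
}}

```text
time_s: 7.08
tool_pos: [490.3, -93.1, 93.6]
eef_rot: [-0.0, 0.659, 0.752, 0.002]
contact_force: [0.5, 0.7, -7.1]
width: 35.2
```

```bash
python3 - <<'E'
from h import *
st()
plan([(490.8,-92.9,35,97.5),(560.2,-83.8,35,97.5)])
d=grab('wrist'); cv2.imwrite('pics/w3.png',cv2.resize(d['frame'],(784,588),interpolation=cv2.INTER_CUBIC))
E
```

```text
t 7.08 pos [490.3 -93.1  93.6] head 97.49 z [ 0.002  0.003 -1.   ] F [ 0.5  0.7 -7.1] w 35.2 q [ 0.48  0.89 -0.66  1.9   0.88  0.67  0.97]
[-0.   0.4 58.6] [ 0.1 -0.1 -0. ]
[-0.  70.4 58.7] [ 0.1 -0.1 -0. ]
```

View pics/w3.png

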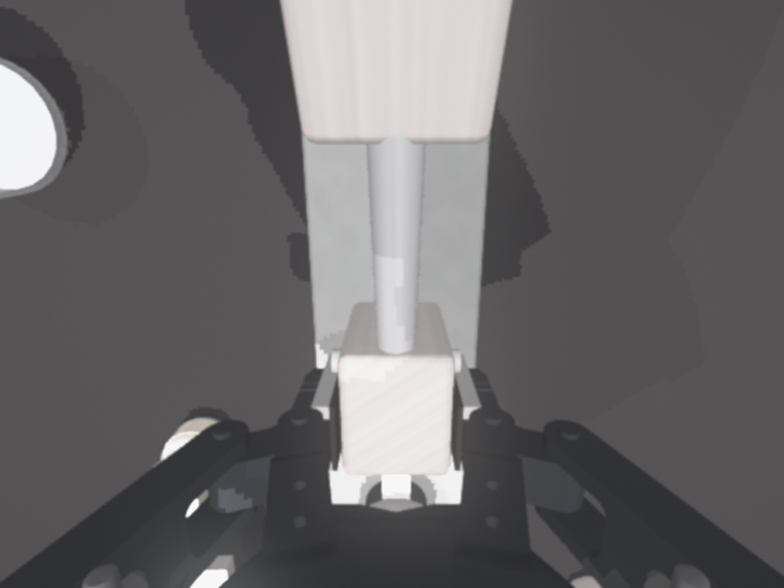

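The jack is held straight and centred, with the housing top spanning rows 360 to 473. I'll check the grip offset along the jack while lowering.

>>> {"api": "play_rows", "payload": {
  "increments": [0, 0, 20, 0, 0, 0, 20, 0, 0.4, 40, 0, 0, 0, 20, 0, 0.4, 55, 0, 0, 0, 20, 0, 0.4, 58.5, 0, 0, 0, 20, 0, 0.4, 58.5, 0, 0, 0, 20]
}}

```text
time_s: 7.75
tool_pos: [491.1, -92.4, 35.5]
eef_rot: [-0.0, 0.659, 0.752, 0.002]
contact_force: [0.4, -0.4, -6.6]
width: 35.0
```

```bash
python3 - <<'E'
from h import *
d=load('wrist'); g=lambda x,y,h:ray(d,(x+.5)/1.4-.5,(y+.5)/1.4-.5,h)[:2]
t=np.radians(7.5); c=np.array([np.cos(t),np.sin(t)]); n=np.array([-c[1],c[0]]); T=np.array([490.3,-93.1])
for a in [(396,357,123),(396,473,123),(340,415,123),(453,415,123),(303,138,162),(490,138,162)]: 
    r=g(*a)-T; print(a,(r@c).round(1),(r@n).round(1))
st()
E
```

```text
(396, 357, 123) -22.1 -0.1
(396, 473, 123) 19.7 -0.1
(340, 415, 123) -2.3 -17.5
(453, 415, 123) -2.2 17.7
(303, 138, 162) -81.6 -15.6
(490, 138, 162) -81.5 15.3
t 7.75 pos [491.1 -92.4  35.5] head 97.55 z [ 0.002  0.003 -1.   ] F [ 0.4 -0.4 -6.6] w 35.0 q [ 0.42  0.98 -0.56  1.92  1.01  0.55  0.86]
```

>>> {"api": "play_rows", "payload": {
  "increments": [0, 12, 0, 0, 0, 0, 20, 0, 24, 0, 0, 0, 0, 20, -0.2, 36, 0, 0, 0, 0, 20, -0.3, 48, 0, 0, 0, 0, 20, -0.4, 60, 0, 0, 0, 0, 20, -0.5, 70.5, 0, 0, 0, 0, 20, -0.5, 70.5, 0, 0, 0, 0, 20, -0.5, 70.5, 0, 0, 0, 0, 20, -0.5, 70.5, 2.5, 0, 0, 0, 20, -0.5, 70.5, 4, 0, 0, 0, 20, -0.5, 70.5, 4.5, 0, 0, 0, 20, -0.5, 70.5, 4.5, 0, 0, 0, 20]
}}

```text
time_s: 9.25
tool_pos: [561.0, -83.6, 31.1]
eef_rot: [-0.0, 0.659, 0.752, 0.002]
contact_force: [-0.8, 0.6, -6.3]
width: 35.2
```

```bash
python3 - <<'E'
from h import *
st()
for n in ['scene','top']: grab(n)
d=load('scene');cv2.imwrite('pics/s2.png',cv2.resize(d['frame'][200:380,80:300],None,fx=3,fy=3,interpolation=cv2.INTER_CUBIC))
E
```

```text
t 9.25 pos [561.  -83.6  31.1] head 97.55 z [ 0.002  0.003 -1.   ] F [-0.8  0.6 -6.3] w 35.2 q [ 0.41  1.06 -0.64  1.67  0.9   0.72  1.01]
```

View pics/s2.png

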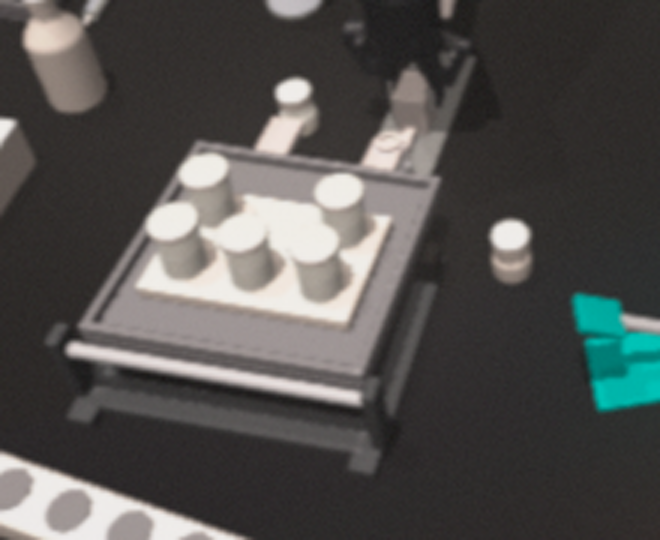

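The jack's bar runs under the round lug and nothing else has moved. I'll set it down fully, release it and back straight up.

>>> {"api": "play_rows", "payload": {
  "increments": [0, 0, 1, 0, 0, 0, 20, 0, 0, 1.2, 0, 0, 0, 20, 0, 0, 1.2, 0, 0, 0, 20]
}}

```text
time_s: 9.72
tool_pos: [561.1, -83.6, 30.7]
eef_rot: [0.0, 0.659, 0.752, 0.002]
contact_force: [-5.9, 0.4, 9.8]
width: 34.9
```

>>> {"api": "play_rows", "payload": {
  "increments": [0, 0, 0, 0, 0, 0, 45, 0, 0, 0, 0, 0, 0, 60, 0, 0, 0, 0, 0, 0, 60, 0, 0, 0, 0, 0, 0, 60, 0, 0, -20, 0, 0, 0, 60, 0, 0, -60, 0, 0, 0, 60, 0, 0, -110, 0, 0, 0, 60, 0, 0, -160, 0, 0, 0, 60, 0, 0, -160, 0, 0, 0, 60]
}}

```text
time_s: 10.85
tool_pos: [561.8, -83.6, 195.2]
eef_rot: [0.002, 0.659, 0.752, 0.003]
contact_force: [-1.0, -1.0, 0.2]
width: 60.3
```

```bash
python3 - <<'E'
from h import *
st(); d=grab('wrist'); cv2.imwrite('pics/w4.png',cv2.resize(d['frame'],(784,588),interpolation=cv2.INTER_CUBIC))
E
```

```text
t 10.85 pos [561.8 -83.6 195.2] head 97.56 z [ 0.008  0.002 -1.   ] F [-1.  -1.   0.2] w 60.3 q [ 0.48  0.83 -0.8   1.56  0.67  1.03  1.2 ]
```

View pics/w4.png

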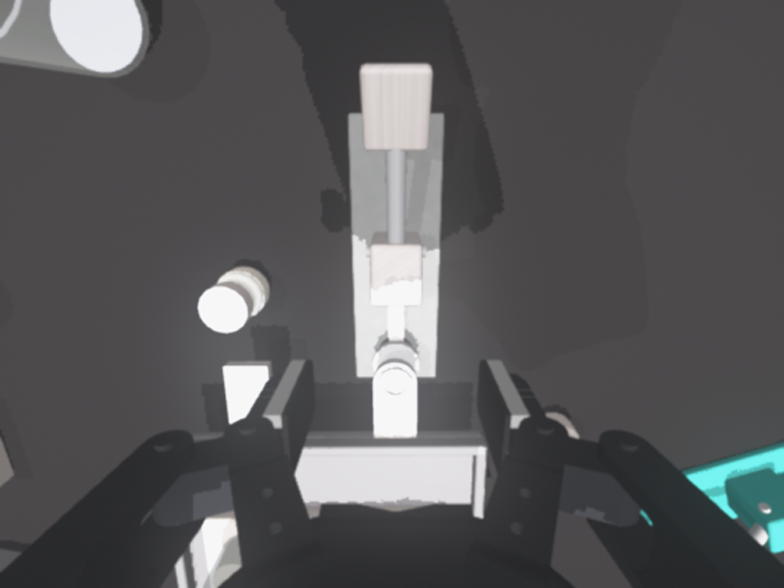

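The jack stands in line with the round lug: ring at (396,381), visible part of the saddle at (396,355), housing at (396,273). I'll measure the fit from this picture.

```bash
python3 - <<'E'
from h import *
d=load('wrist'); 
cv2.imwrite('pics/w4c.png',cv2.resize(d['frame'][225:315,245:320],None,fx=6.5,fy=6.5,interpolation=cv2.INTER_CUBIC))
g=lambda x,y,h:ray(d,(x+.5)/1.4-.5,(y+.5)/1.4-.5,h)[:2]
for n,a in dict(hb=(396,244,60),hf=(396,305,60),hl=(371,290,60),hr=(421,290,60),ring=(396,381,61),bfL=(357,376,8),bfR=(436,376,8),brL=(349,114,8),brR=(443,114,8),lugL=(373,400,61),lugR=(416,400,61),potA=(223,309,55)).items(): print(n,g(*a).round(1))
E
```

```text
hb [539.1 -86.2]
hf [581.9 -80.6]
hl [573.3 -99.1]
hr [568.8 -64.9]
ring [640.8 -72.8]
bfL [ 670.5 -103.2]
bfR [661.5 -34.4]
brL [ 459.9 -130.8]
brR [451.  -63.6]
lugL [659.  -87.8]
lugR [654.8 -55.7]
potA [ 602.8 -202.1]
```

View pics/w4c.png

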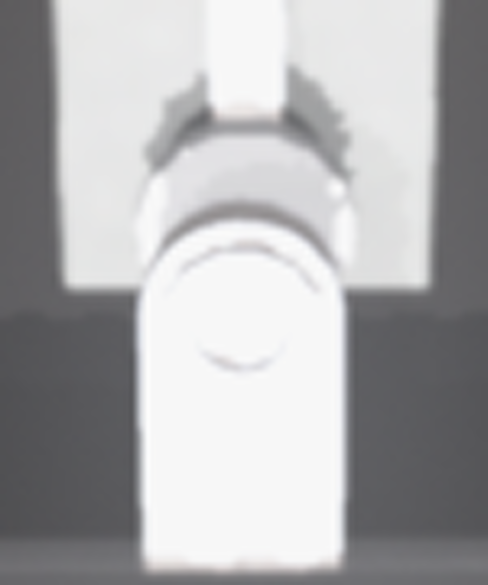

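Measured: saddle at about (641.9,-72.4) and pad at about (641.8,-72.7), so it's centred. Next I'll close the fingers and move above the handle pad.

```bash
python3 - <<'E'
from h import *
t=np.radians(7.6); c=np.array([np.cos(t),np.sin(t)]); O=np.array([560.6,-83.2])
for x in (-99,-105.5,-110.2,-113.1,-114.2): print((O+x*c).round(1))
plan([(462.5,-96.3,195,97.5),(462.5,-96.3,112,97.5)])
E
```

```text
[462.5 -96.3]
[456.  -97.2]
[451.4 -97.8]
[448.5 -98.2]
[447.4 -98.3]
[  0.6 -99.3  -2.5] [ 0.3 -0.1  0. ]
[  0.6 -99.8  80.5] [ 0.3 -0.1  0. ]
```

>>> {"api": "play_rows", "payload": {
  "increments": [0, -40, -2, 0.3, 0, 0, 0, 0.6, -80, -2, 0.3, 0, 0, 0, 0.6, -100, 0, 0.3, 0, 0, 0, 0.6, -100, 20, 0.3, 0, 0, 0, 0.6, -100, 50, 0.3, 0, 0, 0, 0.6, -100, 75, 0.3, 0, 0, 0, 0.6, -100, 80, 0.3, 0, 0, 0, 0.6, -100, 80, 0.3, 0, 0, 0]
}}

```text
time_s: 11.9
tool_pos: [462.3, -96.2, 112.9]
eef_rot: [-0.0, 0.659, 0.752, 0.0]
contact_force: [0.5, 1.0, 0.1]
width: 0.0
```

```bash
python3 - <<'E'
from h import *
st()
plan([(462.5,-96.3,99,97.6),(456,-97.2,86.9,97.6),(451.4,-97.8,74,97.6),(448.5,-98.2,60.6,97.6),(447.4,-98.3,47,97.6)])
E
```

```text
t 11.9 pos [462.3 -96.2 112.9] head 97.56 z [ 0.     0.001 -1.   ] F [0.5 1.  0.1] w 0.0 q [ 0.51  0.84 -0.68  1.97  0.87  0.65  0.96]
[-0.2  0.2 13.9] [ 0.  -0.1 -0. ]
[-0.2 -6.4 26. ] [ 0.  -0.1 -0. ]
[ -0.2 -11.   38.9] [ 0.  -0.1 -0. ]
[ -0.3 -14.   52.3] [ 0.  -0.1 -0. ]
[ -0.2 -15.1  65.9] [ 0.  -0.1 -0. ]
```

>>> {"api": "play_rows", "payload": {
  "increments": [0, 0, 8, 0, 0, 0, 0, 0, 0, 14, 0, 0, 0, 0, 0, -3.5, 20, 0, 0, 0, 0, 0, -6.5, 26, 0, 0, 0, 0, 0, -9, 32.5, 0, 0, 0, 0, 0, -11, 39, 0, 0, 0, 0, 0, -12.5, 45.5, 0, 0, 0, 0, 0, -14, 52, 0, 0, 0, 0, 0, -14.5, 57, 0, 0, 0, 0]
}}

```text
time_s: 13.02
tool_pos: [448.5, -97.9, 55.8]
eef_rot: [0.0, 0.659, 0.752, 0.001]
contact_force: [4.8, -1.3, 6.8]
width: -0.3
```

```bash
python3 - <<'E'
from h import *
st(); plan([(447.4,-98.3,47,97.6)])
E
```

```text
t 13.03 pos [448.5 -97.9  55.8] head 97.58 z [ 0.002  0.001 -1.   ] F [ 4.8 -1.3  6.8] w -0.3 q [ 0.44  0.91 -0.53  2.06  1.07  0.48  0.78]
[-0.3 -1.1  8.8] [ 0.1 -0.1 -0. ]
```

>>> {"api": "play_rows", "payload": {
  "increments": [0, -0.5, 4, 0, 0, 0, 0, 0, -1, 7, 0, 0, 0, 0, 0, -1, 9, 0, 0, 0, 0, 0, -1, 10.5, 0, 0, 0, 0, 0, -1, 10.5, 0, 0, 0, 0]
}}

```text
time_s: 13.65
tool_pos: [448.1, -98.0, 46.0]
eef_rot: [0.001, 0.659, 0.752, 0.002]
contact_force: [0.6, -1.6, 27.5]
width: 0.4
```

```bash
python3 - <<'E'
from h import *
st(); D={}
P0=cloud(load('top')); d=grab('top'); P=cloud(d)
# ring/lug & tray heights before/after; pixel of lug (325,141), tray rim
for u,v in [(325,139),(325,136),(360,137)]: print(u,v,P0[v-1:v+2,u-1:u+2,2].mean().round(1),P[v-1:v+2,u-1:u+2,2].mean().round(1))
d=grab('scene');cv2.imwrite('pics/s3.png',cv2.resize(d['frame'][170:350,100:320],None,fx=3,fy=3,interpolation=cv2.INTER_CUBIC))
E
```

```text
t 13.65 pos [448.1 -98.   46. ] head 97.59 z [ 0.004  0.001 -1.   ] F [ 0.6 -1.6 27.5] w 0.4 q [ 0.42  0.93 -0.5   2.06  1.11  0.44  0.74]
325 139 125.8 82.2
325 136 61.6 82.0
360 137 415.7 81.1
```

View pics/s3.png

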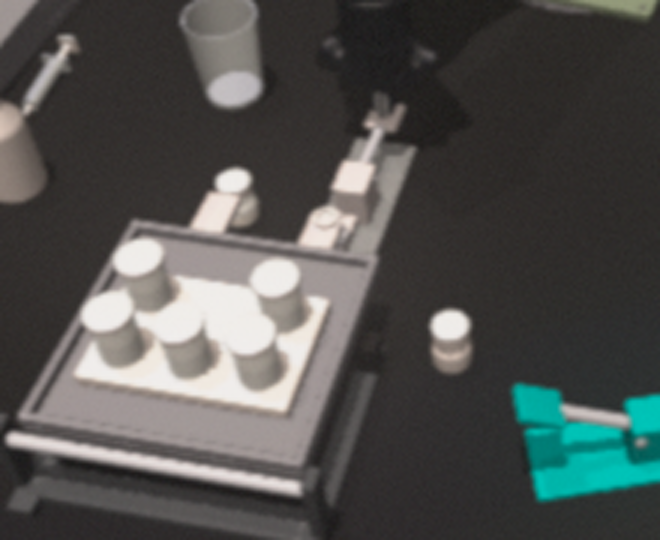

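The stroke reached its stop: 27.5 N, with the lug top up from about 61 to 82 mm. Now I'll let it return along the same arc.

>>> {"api": "play_rows", "payload": {
  "increments": [0, 0.3, -7, 0, 0, 0, 0, 0, 1, -14, 0, 0, 0, 0, 0, 2, -20, 0, 0, 0, 0, 0, 4, -27, 0, 0, 0, 0, 0, 6, -33, 0, 0, 0, 0, 0, 8, -39, 0, 0, 0, 0, 0, 11, -46, 0, 0, 0, 0, 0, 14, -53, 0, 0, 0, 0, 0, 14, -60, 0, 0, 0, 0, 0, 14, -70, 0, 0, 0, 0, 0, 14, -75, 0, 0, 0, 0, 0, 14, -75, 0, 0, 0, 0]
}}

```text
time_s: 15.25
tool_pos: [461.7, -96.3, 121.4]
eef_rot: [0.001, 0.659, 0.752, 0.002]
contact_force: [0.2, -0.0, 0.2]
width: -0.1
```

>>> {"api": "play_rows", "payload": {
  "increments": [0, 0, 0, 0, 0, 0, 0, 0, 0, 0, 0, 0, 0, 0, 0, 0, 0, 0, 0, 0, 0, 0, 0, 0, 0, 0, 0, 0, 0, 0, 0, 0, 0, 0, 0, 0, 0, 0, 0, 0, 0, 0, 0, 0, 0, 0, 0, 0, 0, 0, 0, 0, 0, 0, 0, 0]
}}

```text
time_s: 16.25
tool_pos: [461.7, -96.3, 121.4]
eef_rot: [0.001, 0.659, 0.752, 0.002]
contact_force: [0.0, -0.6, 0.4]
width: -0.1
```

```bash
python3 - <<'E'
from h import *
st(); d=grab('top'); P=cloud(d)
for u,v in [(325,139),(325,136),(360,137)]: print(u,v,P[v-1:v+2,u-1:u+2,2].mean().round(1))
d=grab('wrist');cv2.imwrite('pics/w5.png',cv2.resize(d['frame'],(784,588),interpolation=cv2.INTER_CUBIC))
plan([(462.5,-96.3,99,97.6),(456,-97.2,86.9,97.6),(451.4,-97.8,74,97.6),(448.5,-98.2,60.6,97.6),(447.4,-98.3,47,97.6)])
E
```

```text
t 16.25 pos [461.7 -96.3 121.4] head 97.58 z [ 0.004  0.001 -1.   ] F [ 0.  -0.6  0.4] w -0.1 q [ 0.52  0.82 -0.69  1.97  0.86  0.66  0.97]
325 139 60.1
325 136 61.1
360 137 60.4
[-0.1  0.7 22.4] [ 0.2 -0.  -0. ]
[-0.1 -6.  34.5] [ 0.2 -0.  -0. ]
[ -0.1 -10.6  47.3] [ 0.2 -0.  -0. ]
[ -0.1 -13.6  60.7] [ 0.2 -0.  -0. ]
[ -0.1 -14.8  74.3] [ 0.2 -0.  -0. ]
```

View pics/w5.png

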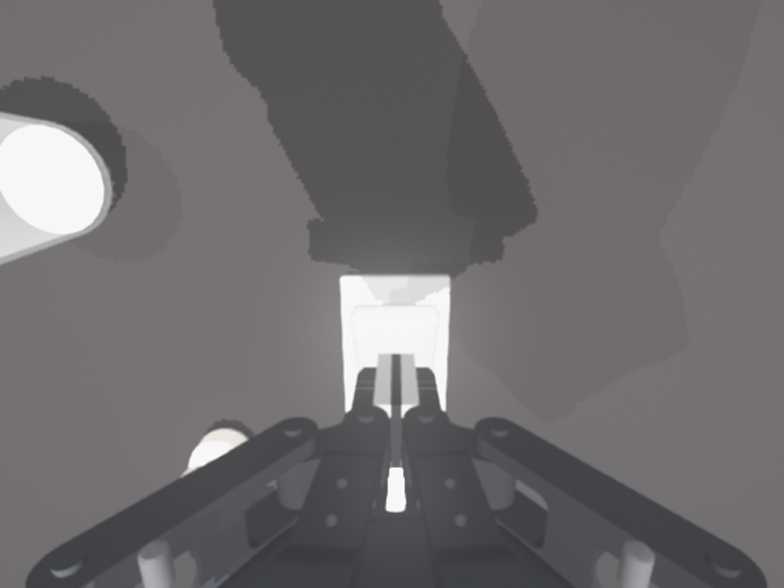

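```bash
python3 - <<'E'
from h import *
d=load('wrist'); P=cloud(d)
for v in (222,228,234,240,246): print(v,P[v,270].round(1),P[v,295].round(1))
print('base rear',P[200,255].round(1)); g=lambda x,y,h:ray(d,(x+.5)/1.4-.5,(y+.5)/1.4-.5,h)[:2]
print(g(340,276,8),g(450,276,8))
E
```

```text
222 [ 442.4 -106.   106.5] [441.  -92.1 105.4]
228 [ 444.7 -105.6  109.6] [443.3 -91.9 108.8]
234 [ 448.8 -105.2  108.4] [447.2 -91.3 107.8]
240 [ 454.  -104.7  104.7] [452.2 -90.4 104.6]
246 [ 458.8 -104.2  102.4] [457.3 -89.6 101.6]
base rear [ 460.4 -121.     7.8]
[ 459.05970129 -131.97309879] [449.97699275 -63.39609403]
```

The handle is back up (pad outer end at about 109 mm), the tray is down (lug top at 61 mm) and the jack moved less than 1 mm. Second stroke now.

>>> {"api": "play_rows", "payload": {
  "increments": [0, 0.5, 10, 0, 0, 0, 0, 0, 0.5, 17, 0, 0, 0, 0, 0, 0.5, 22, 0, 0, 0, 0, 0, -3, 28, 0, 0, 0, 0, 0, -6, 34, 0, 0, 0, 0, 0, -8.5, 41, 0, 0, 0, 0, 0, -10.5, 47, 0, 0, 0, 0, 0, -12, 54, 0, 0, 0, 0, 0, -13.5, 61, 0, 0, 0, 0, 0, -14, 67, 0, 0, 0, 0, 0, -14.5, 71, 0, 0, 0, 0, 0, -14.5, 74, 0, 0, 0, 0]
}}

```text
time_s: 17.85
tool_pos: [448.1, -98.0, 47.3]
eef_rot: [0.002, 0.659, 0.752, 0.002]
contact_force: [3.7, 0.1, 9.3]
width: -0.0
```

```bash
python3 -c "
from h import *
st()"
```

```text
t 17.85 pos [448.1 -98.   47.3] head 97.59 z [ 0.005  0.001 -1.   ] F [3.7 0.1 9.3] w -0.0 q [ 0.42  0.93 -0.5   2.07  1.11  0.44  0.75]
```

>>> {"api": "play_rows", "payload": {
  "increments": [0, 0, 1, 0, 0, 0, 0, 0, 0, 1.6, 0, 0, 0, 0, 0, 0, 1.6, 0, 0, 0, 0, 0, 0, 1.6, 0, 0, 0, 0]
}}

```text
time_s: 18.35
tool_pos: [448.2, -98.0, 46.2]
eef_rot: [0.002, 0.659, 0.752, 0.002]
contact_force: [-0.3, 0.4, 25.0]
width: 0.4
```

```bash
python3 - <<'E'
from h import *
st(); d=grab('top'); P=cloud(d)
for u,v in [(325,139),(325,136),(360,137)]: print(u,v,P[v-1:v+2,u-1:u+2,2].mean().round(1))
d2=grab('wrist'); st()
cv2.imwrite('pics/t9.png',cv2.resize(d['frame'],(784,588)))
E
```

```text
t 18.35 pos [448.2 -98.   46.2] head 97.6 z [ 0.006  0.001 -1.   ] F [-0.3  0.4 25. ] w 0.4 q [ 0.42  0.93 -0.5   2.07  1.11  0.44  0.74]
325 139 80.1
325 136 83.3
360 137 80.6
t 18.45 pos [448.2 -98.   46.2] head 97.6 z [ 0.006  0.001 -1.   ] F [-1.5 -0.5 24. ] w -0.3 q [ 0.42  0.93 -0.5   2.07  1.11  0.44  0.74]
```

The handle is on its stop at a steady 24 N and the tray is raised, so I'm handing in.

```bash
python3 -c "
from station import arm
print(arm.finish_job())"
```

```text
the job is handed in; nothing more can be done
None
```

The tray's front is raised on the grey jack, and the arm is still holding the handle down. I handed the job in at about 18.5 s of the 64 s allowed.

- **Placement:** the jack stands under the round-ended lug. The saddle measured (641.9, -72.4) and the lift pad about (641.8, -72.7), so they were centred to within about 1 mm. That figure is limited by the roughly 2 mm camera calibration.
- **First stroke:** the handle went down to its stop at about 27 N, and the lug top rose from about 61 mm to about 82 mm.
- **Return:** the handle came fully back up and the lug top returned to about 60–61 mm. The jack moved less than 1 mm.
- **Second stroke:** the handle is held at its stop with a steady 24–25 N. The lug top reads about 80–83 mm and the square lug about 81 mm.

**Not checked:** I had reached the 12-picture limit, so I couldn't view the final picture. The last state rests on depth and force readings. I never touched the other objects, and they looked undisturbed in the earlier pictures, but I did not look at them again after the second stroke.

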